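Roll the chromatography column into its saddles

ROBOT

A 7-joint arm with a two-finger parallel gripper is mounted at the origin on the work surface. World frame = base frame: x ahead of the robot, y to its left, z up, the work surface at z = 0. Lengths are in m, angles in rad, forces in N, time in s.
With the tool pointing down it reaches from about 0.425 to 0.875 m from the base axis. Payload 4.7 kg.
Tool frame: the origin (TCP) lies on the centre line of the jaws, within the pads' length; the fingertips stand 14 mm ahead of it and the grasp point (between the pads) lies 5 mm behind it; z points along the fingers, y is the line along which they close (so a half turn about z gives the same grasp; the last joint's range is limited). The gripper opens to 87 mm and grips with 3 to 60 N. Pads are 19 mm wide; open, the fingers measure 117 mm over their backs; the gripper's body (75 mm by 190 mm) begins 51 mm behind the grasp point.
Start: joints at [-1.218, 0.321, -0.07, 1.45, 0.023, 1.371, -0.057], TCP at [0.216, 0.613, 0.237] pointing down, gripper open.
Joint ranges: [-2.86, 2.86], [-0.3, 2.09], [-1.38, 1.24], [0.06, 2.45], [-1.56, 4.7], [0.09, 2.05], [-2.69, 2.69]. Speed limits (rad/s): [2.57, 2.57, 3.14, 3.14, 3.14, 3.14, 3.14].

INTERFACE

Orientations are given as a rotation vector (axis times angle).
In Python, from bench import ctrl gives the robot as it stands.
- The arm moves only by the tool send_rows, never from a script. Its argument "steps" is a list of rows, each an object of numbers: "tx", "ty", "tz": the shift along the tool's x, y, z in units of 60 mm (1.0 is 60 mm); "turn": the turn about the tool's z in units of 8 degrees (1.0 is 8 degrees); "grip": the opening, from 0 (shut) to 1 (fully open). A call has 1 to 12 rows; each row shifts and turns the commanded pose from where the row before left it, along the tool's axes as they then stand; what a row does not reach is not made up. A row lasts 1/8 s, in which the tool goes at most 62.5 mm and 10.7 degrees, less where a joint would pass 70% of its speed; a pose out of reach is approached as far as the arm can. A call is refused whole if a number of a shift passes 1 or a number of a turn 1, either way. A call with a gripper value outside its range is refused whole. The fingers move at their own pace and stop on an object; "newtons" is the grip in N (left out, the last holds). Time passes only in rows, so rows that do not move let the fingers close. It gives the time, the measured TCP pose, the force, the opening and the grip force at its end, in the units of the state.
- ctrl.get_state(): the state, without advancing time (a new reading comes with each control period).
- ctrl.get_image(name): name is "scene" or "top"; returns a dict with "pixels" (400x640x3 uint8, red, green, blue), "K" (3x3 intrinsics, pixels), "cam_to_world" (4x4, takes a point from camera to world coordinates). Camera axes: x right, y down, z forward; pixel columns grow to the right and rows downward; lengths in m; the calibration is good to about 2 mm. A picture is of the moment at which its call begins. There is no depth.
- ctrl.close_job(): hands the job in; it is judged then, once.
The state is a dict: "time": time; "joint_positions": joint angles; "qd": joint speeds; "joint_torque": joint torques, N m; "position": TCP position; "tool_rot": TCP orientation; "ft_force": force on the tool from outside, world axes, zero at the start; "torque": the same for the moment, N m; "grip_width": opening from 0.0 (shut) to 1.0 (fully open); "grip_force": force on a finger pad.
Only numpy, scipy, OpenCV 4.12 (cv2) and the standard library are available. Lean on these libraries where they do the work, as an engineer would, in place of code of your own. Each camera call takes 0.05 s, during which the arm holds its last target. There are 200 camera calls.

TASK

Lay the steel chromatography column in the two notched saddles of its stand so that it sits level. First slide the movable saddle along its guide bars until its notch is in line with the middle of the column's neck on that side, leaving the column on its ramp; then roll the column slowly up the ramp and over its edge, pushing it rather than lifting it, so that both necks come to rest in the notches. Leave the bottle, the tip box and the beaker where they stand.

Things in the scene. Friction and masses are not known exactly. Their poses are not given: they have to be found in the camera images.
- stand: Fixed column stand: grey base plate 220 (x) x 370 (y) x 12 mm high. Origin on the bench under the plate, 10 mm nearer the robot than its middle; +x is the way the column must roll (away from the robot), y runs along the column, z up. Seen from x = 0: notches at x = +30 mm, crest at +9 mm, waiting column at -35 mm.
- column: Loose steel column, 0.4 to 0.85 kg, 300 mm long plus an 8 mm nub on each end. Origin at its middle on its axis; its own y is the axis (it spins about y as it rolls). Body 40 mm in diameter, 200 mm long; at each end a neck 24 mm in diameter, 30 mm long, then a black cap 34 mm in diameter, 20 mm long. It waits against the ramp stops, axis 88 mm above the bench, up to 4 mm off centre along y.
- neck_left (a point): Middle of the column's neck at the stand's +y end, on the axis. It moves with the column.
- neck_right (a point): Middle of the column's neck at the stand's -y end, on the axis.
- sliding_saddle (a joint): Travel of the white movable saddle along the stand's +y, in m: 0 at the inner end (notch at stand y = +10 mm), 0.145 at the outer end. It starts at 0 to 0.06, inside of the column's neck, and must go outwards (+y); the right place is well short of the outer end. It stays where it is left: about 2.5 N of friction, no spring.
- sliding_notch (a point): On the movable saddle: where the neck's axis lies when seated in the V-notch, 80 mm above the bench. Saddle 12 mm thick along y, so the neck has 9 mm to spare either way. 90 degree V, near lip 76 mm and far lip 85 mm above the bench; the lips block the column's thick body and caps. Axes parallel to the stand's.
- tab_top (a point): Middle of the top of the movable saddle's push tab, 120 mm above the bench: an upright plate 30 mm (stand x) x 12 mm (stand y), free for 80 mm down from its top. It stands 55 mm beyond the notch in stand +x, at the same y, and moves with the saddle.
- crest (a point): Midway between the two aluminium ramp rails, level with their top edge (70 mm above the bench) where they end towards the notches. Rails 12 mm wide, at stand y = -80 and +80 mm, rising 3 degrees towards +x, 70 mm long, upright stops 78 mm high at their low end. Between the rails only the base plate. Once the column's axis is past the crest it drops by itself about 10 mm into the notches.
- fixed_notch (a point): On the fixed white saddle at stand y = -115 mm: where the neck's axis lies when seated in its V-notch, 80 mm above the bench; same V and thickness as the movable one.
- bottle: Bystander: glass bottle with blue cap, 70 mm in diameter, 150 mm tall; origin under its foot.
- tip_box: Bystander: blue pipette-tip box with clear lid, 87 x 122 x 65 mm high; origin under its middle.
- beaker: Bystander: open white beaker, 72 mm in diameter, 85 mm tall; origin under its foot.

How it is judged:
By the outcome, as a careful person would: the job done as asked, in the order asked, and still so for the second after the job is handed in, with the robot touching nothing.
It also fails if it takes over 48 s, if anything falls off the work surface, if the arm or the gripper's body presses on something with over 40 N, if the wrist force passes 120 N, or if a joint passes its speed limit or range.

## Working session

There is one attempt and no reset: what is moved stays moved. The work goes in short steps, Python scripts to look and compute and a tool call to move; the robot and the scene stay as the last step left them, time stands still between calls to the robot, and variables do not carry over. Pictures are saved under pics/ and viewed, at most 10 in all, crops included, and the job is handed in when it is done.

Besides the shell and the picture viewer there is one more tool, called after "Request:" as name(argument=value, ...) on one line, values as JSON. send_rows: Moves the arm, as the interface text tells. Its arguments: {"type":"object","properties":{"steps":{"type":"array"},"newtons":{"type":"number"}},"required":["steps"]}

```bash
mkdir -p pics
cat > h.py <<'E'
import numpy as np, cv2, pickle
from bench import ctrl
def grab(n, f=None):
    d=ctrl.get_image(n)
    if f: cv2.imwrite('pics/'+f, cv2.cvtColor(d['pixels'],cv2.COLOR_RGB2BGR)); pickle.dump({k:np.array(d[k]) for k in('pixels','K','cam_to_world')},open('pics/'+f+'.pkl','wb'))
    return d
def load(f): return pickle.load(open('pics/'+f+'.pkl','rb'))
def ray(d,u,v):
    T=np.array(d['cam_to_world']); r=T[:3,:3]@np.linalg.inv(d['K'])@[u,v,1]; return T[:3,3],r
def onz(d,u,v,z):
    o,r=ray(d,u,v); return o+r*(z-o[2])/r[2]
def proj(d,p):
    T=np.linalg.inv(d['cam_to_world']); q=np.array(d['K'])@(T[:3,:3]@np.array(p)+T[:3,3]); return q[:2]/q[2]
E
python3 - <<'E'
from h import *
for n in('scene','top'):
    d=grab(n,n+'0.png'); print(n,np.round(d['cam_to_world'],3).tolist(),np.round(d['K'],1).tolist())
print(ctrl.get_state())
E
```

```text
scene [[-0.495, 0.67, -0.553, 1.039], [0.869, 0.371, -0.328, 0.258], [-0.015, -0.643, -0.766, 0.685], [0.0, 0.0, 0.0, 1.0]] [[364.4, 0.0, 318.8], [0.0, 364.4, 196.1], [0.0, 0.0, 1.0]]
top [[-0.107, -0.973, 0.205, 0.409], [-0.994, 0.104, -0.025, 0.044], [0.003, -0.207, -0.978, 1.082], [0.0, 0.0, 0.0, 1.0]] [[421.1, 0.0, 326.8], [0.0, 421.1, 199.6], [0.0, 0.0, 1.0]]
{'time': 0.1, 'joint_positions': array([-1.21788207,  0.32177463, -0.07009132,  1.45152039,  0.02260093,
        1.37079434, -0.05688505]), 'qd': array([ 0.00051506, -0.0013693 ,  0.00055871, -0.00279743, -0.00105013,
        0.0020908 ,  0.00072921]), 'joint_torque': array([-3.25532737e-04, -4.92572629e+01, -4.05874969e-01, -3.13399065e+01,
       -6.40894426e-02,  3.94055096e-02,  5.61755553e-05]), 'position': array([0.21592887, 0.61260294, 0.23557055]), 'tool_rot': array([-5.29557286e-01, -3.09643567e+00,  2.66711025e-03]), 'ft_force': array([-0.55142284, -0.70803658, -0.69918801]), 'torque': array([ 0.05088614, -0.02031684, -0.01184342]), 'grip_force': 0.0, 'grip_width': 1.0035822088563442}
```

View pics/top0.png

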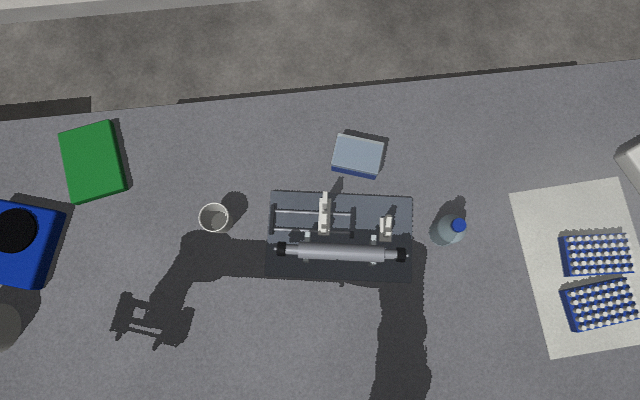

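View pics/scene0.png

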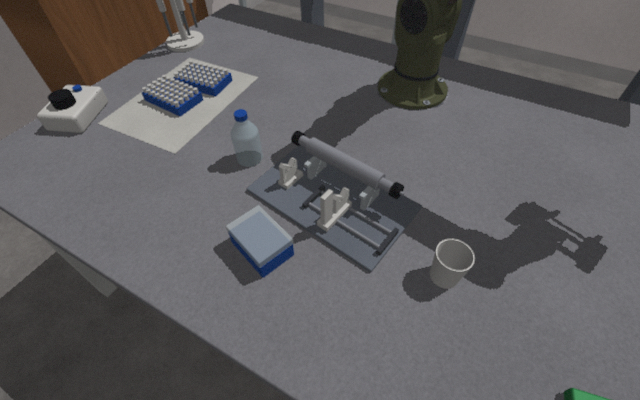

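The top view shows the stand plate at about (265-412, 190-282), the column along row ~252 (cols 275-407), the movable saddle at col ~324, the fixed saddle at col ~387, the tip box at (358,155), the beaker at (214,217) and the bottle at (450,229). I'll zoom in on both views.

Run:
```python
import cv2
a=cv2.imread('pics/top0.png')[180:290,255:425]; cv2.imwrite('pics/tc.png',cv2.resize(a,None,fx=4.7,fy=4.7,interpolation=cv2.INTER_CUBIC))
a=cv2.imread('pics/scene0.png')[125:270,235:425]; cv2.imwrite('pics/sc.png',cv2.resize(a,None,fx=4,fy=4,interpolation=cv2.INTER_CUBIC))
```

```text
(no output)
```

View pics/tc.png

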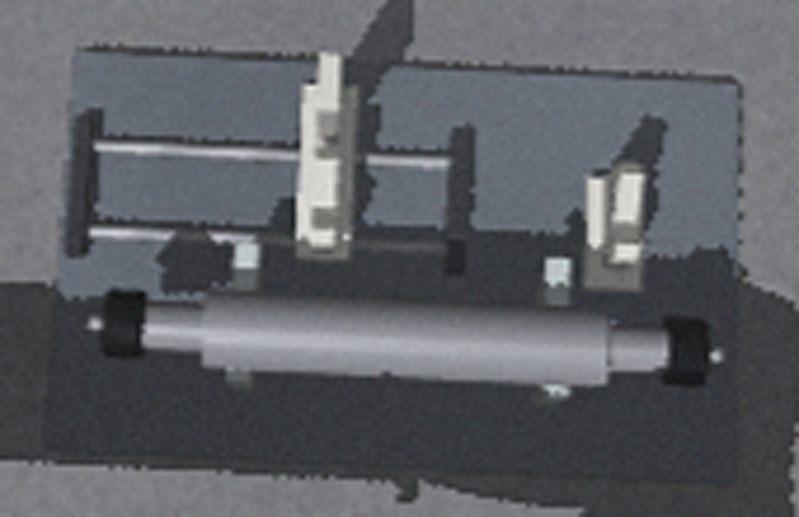

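View pics/sc.png

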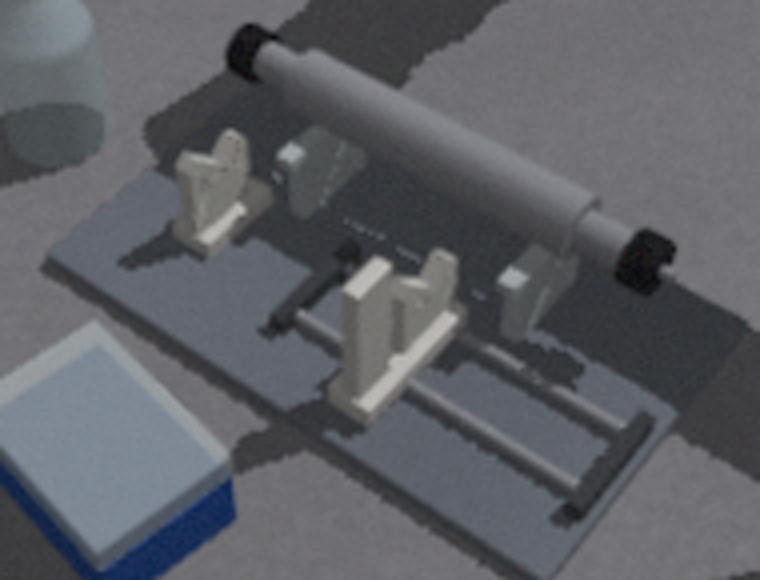

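Run:
```python
from h import *
t=load('top0.png'); s=load('scene0.png')
T=lambda x,y:(255+x/4.7,180+y/4.7); S=lambda x,y:(235+x/4,125+y/4)
def tri(a,b):
    o1,r1=ray(t,*a);o2,r2=ray(s,*b); k=np.linalg.lstsq(np.c_[r1,-r2],o2-o1,rcond=None)[0]
    p,q=o1+k[0]*r1,o2+k[1]*r2; return np.round((p+q)/2,4),np.round(np.linalg.norm(p-q),4)
P=[onz(t,*T(*c),.012) for c in((78,50),(740,80),(735,480),(45,455))]
for p in P: print('plate',np.round(p,4))
Ps=[onz(s,*S(*c),.012) for c in((48,262),(545,580),(678,412))]
for p in Ps: print('plate scene FR,FL,NL',np.round(p,4))
A=onz(t,*T(125,324),.088);B=onz(t,*T(687,352),.088); print('caps top',A,B,np.linalg.norm(A-B))
print('necks',onz(t,*T(174,327),.088),onz(t,*T(638,350),.088))
print('caps scene',onz(s,*S(647,262),.088),onz(s,*S(253,51),.088))
print('cap tri',tri(T(125,324),S(647,262)),tri(T(687,352),S(253,51)))
y=(A-B)[:2]; y/=np.linalg.norm(y); x=np.array([y[1],-y[0]]); print('yaw',np.degrees(np.arctan2(x[1],x[0])))
print('tab tri',tri(T(330,84),S(368,278)), onz(t,*T(330,53),.12),onz(s,*S(368,278),.12))
# tab outline: predicted top quad in both views
c=onz(s,*S(368,278),.12)[:2]
for dx,dy in((.015,.006),(.015,-.006),(-.015,-.006),(-.015,.006)):
    p=[*(c+dx*x+dy*y),.12]; print((proj(t,p)-[255,180])*4.7,(proj(s,p)-[235,125])*4)
for n,(a,z) in {'bottlecap':((459,225),.15),'beaker':((214,216),.085),'box':((359,152),.065)}.items(): print(n,onz(t,*a,z))
for d,n in((t,'t'),): print([onz(t,*a,.065) for a in((338,130),(385,136),(378,178),(332,168))])
```

```text
plate [0.6729 0.1578 0.012 ]
plate [ 0.6169 -0.2052  0.012 ]
plate [ 0.402  -0.1703  0.012 ]
plate [0.4541 0.193  0.012 ]
plate scene FR,FL,NL [ 0.6226 -0.1938  0.012 ]
plate scene FR,FL,NL [0.6732 0.1617 0.012 ]
plate scene FR,FL,NL [0.5412 0.1831 0.012 ]
caps top [0.51111374 0.137635   0.088     ] [ 0.46725738 -0.14047843  0.088     ] 0.28155010811336856
necks [0.5070045  0.11336424 0.088     ] [ 0.47085617 -0.11624724  0.088     ]
caps scene [0.51275857 0.14117123 0.088     ] [ 0.46866205 -0.13604595  0.088     ]
cap tri (array([0.511 , 0.1393, 0.0854]), np.float64(0.0029)) (array([ 0.4667, -0.1394,  0.0855]), np.float64(0.0034))
yaw -8.961312427117491
tab tri (array([0.6161, 0.0245, 0.1151]), np.float64(0.0031)) [0.63139252 0.02147993 0.12      ] [0.61926211 0.02795371 0.12      ]
[309.19136811  48.06037248] [359.11229616 301.64301247]
[333.19142253  49.22997883] [340.36297595 290.33195709]
[330.18166196 108.0408686 ] [376.65323319 254.98072485]
[306.03052679 106.85846356] [395.2683644  265.83254308]
bottlecap [ 0.51570783 -0.2671581   0.15      ]
beaker [0.60726511 0.29246405 0.085     ]
box [ 0.7364294  -0.07565724  0.065     ]
[array([ 0.80063707, -0.02943045,  0.065     ]), array([ 0.77183432, -0.14688993,  0.065     ]), array([ 0.66391416, -0.11452122,  0.065     ]), array([ 0.70188018, -0.00311523,  0.065     ])]
```

Request:
send_rows(steps=[{"turn":-0.65,"grip":1},{"turn":-0.65},{"tx":-0.4,"ty":-0.43},{"tx":-0.5,"ty":-0.53},{"tx":-0.5,"ty":-0.53},{"tx":-0.5,"ty":-0.53},{"tx":-0.5,"ty":-0.53},{"tx":-0.5,"ty":-0.53},{"tx":-0.5,"ty":-0.53},{"tx":-0.5,"ty":-0.53},{"tx":-0.5,"ty":-0.53},{"tx":-0.5,"ty":-0.53}])

```text
validation failed for argument at $.st...
```

```bash
cat >> h.py <<'E'
from scipy.spatial.transform import Rotation as Ro
a=np.radians(-8.96); SX=np.array([np.cos(a),np.sin(a),0]); SY=np.array([-np.sin(a),np.cos(a),0]); O=np.array([.5266,-.0046,0])
def units(target):
    s=ctrl.get_state(); R=Ro.from_rotvec(s['tool_rot']).as_matrix(); p=s['position']
    print('t',round(s['time'],2),'pos',np.round(p,4),'stand',np.round([(p-O)@SX,(p-O)@SY,p[2]],4),'yawerr',round(np.degrees(np.arctan2(R[:2,1]@SX[:2],R[:2,1]@SY[:2])),2),'F',np.round(s['ft_force'],1),'grip',round(s['grip_width'],3),round(s['grip_force'],1))
    print('units',np.round(R.T@(np.array(target)-p)/.06,3))
E
python3 -c "
from h import *
units([.6172,.0255,.095])"
```

```text
t 0.1 pos [0.2159 0.6126 0.2356] stand [-0.403   0.5613  0.2356] yawerr 10.45 F [-0.6 -0.7 -0.7] grip 1.004 0.0
units [-9.559 -7.002  2.356]
```

The call was refused, probably because every row needs all its fields. I'll resend with complete rows.

Request:
send_rows(steps=[{"tx":0,"ty":0,"tz":0,"turn":-0.65,"grip":1},{"tx":0,"ty":0,"tz":0,"turn":-0.65,"grip":1},{"tx":-0.4,"ty":-0.43,"tz":0,"turn":0,"grip":1},{"tx":-0.5,"ty":-0.53,"tz":0,"turn":0,"grip":1},{"tx":-0.5,"ty":-0.53,"tz":0,"turn":0,"grip":1},{"tx":-0.5,"ty":-0.53,"tz":0,"turn":0,"grip":1},{"tx":-0.5,"ty":-0.53,"tz":0,"turn":0,"grip":1},{"tx":-0.5,"ty":-0.53,"tz":0,"turn":0,"grip":1},{"tx":-0.5,"ty":-0.53,"tz":0,"turn":0,"grip":1},{"tx":-0.5,"ty":-0.53,"tz":0,"turn":0,"grip":1},{"tx":-0.5,"ty":-0.53,"tz":0,"turn":0,"grip":1},{"tx":-0.5,"ty":-0.53,"tz":0,"turn":0,"grip":1}])

```text
time: 1.6
position: [0.458, 0.2575, 0.2363]
tool_rot: [-0.247, -3.132, 0.0]
ft_force: [0.1, 0.5, 0.8]
grip_width: 0.999
grip_force: 0.0
```

```bash
python3 -c "
from h import *
units([.6172,.0255,.095])"
```

```text
t 1.6 pos [0.458  0.2575 0.2363] stand [-0.1086  0.2482  0.2363] yawerr 0.05 F [0.1 0.5 0.8] grip 0.999 0.0
units [-3.227 -3.403  2.354]
```

Request:
send_rows(steps=[{"tx":-0.4,"ty":-0.42,"tz":0,"turn":0,"grip":1},{"tx":-0.4,"ty":-0.42,"tz":0,"turn":0,"grip":1},{"tx":-0.4,"ty":-0.42,"tz":0,"turn":0,"grip":1},{"tx":-0.4,"ty":-0.42,"tz":0,"turn":0,"grip":1},{"tx":-0.4,"ty":-0.42,"tz":0,"turn":0,"grip":1},{"tx":-0.4,"ty":-0.42,"tz":0,"turn":0,"grip":1},{"tx":-0.4,"ty":-0.42,"tz":0,"turn":0,"grip":1},{"tx":0,"ty":0,"tz":0,"turn":0,"grip":1},{"tx":0,"ty":0,"tz":0,"turn":0,"grip":1}])

```text
time: 2.72
position: [0.5953, 0.0591, 0.2361]
tool_rot: [-0.246, -3.131, -0.001]
ft_force: [-0.1, -0.2, -1.0]
grip_width: 1.001
grip_force: 0.0
```

```bash
python3 -c "
from h import *
units([.6172,.0255,.095])"
```

```text
t 2.73 pos [0.5953 0.0591 0.2361] stand [0.058  0.0737 0.2361] yawerr 0.02 F [-0.1 -0.2 -1. ] grip 1.001 0.0
units [-0.45  -0.498  2.35 ]
```

Request:
send_rows(newtons=10, steps=[{"tx":-0.45,"ty":-0.5,"tz":0,"turn":0,"grip":1},{"tx":0,"ty":0,"tz":0.4,"turn":0,"grip":1},{"tx":0,"ty":0,"tz":0.4,"turn":0,"grip":1},{"tx":0,"ty":0,"tz":0.4,"turn":0,"grip":1},{"tx":0,"ty":0,"tz":0.4,"turn":0,"grip":1},{"tx":0,"ty":0,"tz":0.4,"turn":0,"grip":1},{"tx":0,"ty":0,"tz":0.35,"turn":0,"grip":1},{"tx":0,"ty":0,"tz":0,"turn":0,"grip":1}])

```text
time: 3.72
position: [0.6159, 0.0263, 0.0938]
tool_rot: [-0.243, -3.128, -0.0]
ft_force: [0.8, 0.5, 0.5]
grip_width: 1.0
grip_force: 0.0
```

Run:
```python
from h import *
units([.6172,.0255,.095])
s=grab('scene','s1.png')['pixels'][100:250,240:440]; t=grab('top','t1.png')['pixels'][140:290,250:430]
im=np.hstack([cv2.resize(s,(400,300)),cv2.resize(t,(360,300))]); cv2.imwrite('pics/c1.png',im[:,:,::-1])
```

```text
t 3.73 pos [0.6159 0.0263 0.0938] stand [0.0834 0.0444 0.0938] yawerr -0.08 F [0.8 0.5 0.5] grip 1.0 0.0
units [-0.024 -0.01  -0.021]
```

View pics/c1.png

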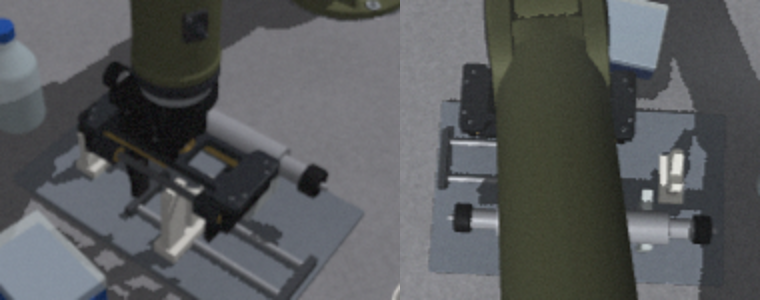

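The scene view shows the tab between the two fingers, at about (185,205) in the crop, with no contact. Next I close on it.

Request:
send_rows(newtons=10, steps=[{"tx":0,"ty":0,"tz":0,"turn":0,"grip":0.3},{"tx":0,"ty":0,"tz":0,"turn":0,"grip":0.3},{"tx":0,"ty":0,"tz":0,"turn":0,"grip":0.0},{"tx":0,"ty":0,"tz":0,"turn":0,"grip":0},{"tx":0,"ty":0,"tz":0,"turn":0,"grip":0},{"tx":0,"ty":0,"tz":0,"turn":0,"grip":0},{"tx":0,"ty":0,"tz":0,"turn":0,"grip":0},{"tx":0,"ty":0,"tz":0,"turn":0,"grip":0}])

```text
time: 4.82
position: [0.6179, 0.0245, 0.0956]
tool_rot: [0.247, 3.132, 0.0]
ft_force: [0.3, 0.0, 0.4]
grip_width: 0.171
grip_force: 0.0
```

Run:
```python
from h import *
units([.6172,.0255,.095])
p=ctrl.get_state()['position']
for n,c in(('top',(.4892,-.0014,0)),('scene',(.4907,.0026,0))): print(n,(np.array(c)-p)@SY+.115)
```

```text
t 4.83 pos [0.6179 0.0245 0.0956] stand [0.0856 0.0429 0.0956] yawerr 0.05 F [0.3 0.  0.4] grip 0.171 0.0
units [0.014 0.015 0.009]
top 0.06938735089543778
scene 0.07357215747809437
```

Request:
send_rows(newtons=10, steps=[{"tx":0,"ty":0,"tz":0,"turn":0,"grip":0},{"tx":0,"ty":0,"tz":0,"turn":0,"grip":0},{"tx":0,"ty":0,"tz":0,"turn":0,"grip":0},{"tx":0,"ty":0,"tz":0,"turn":0,"grip":0}])

```text
time: 5.32
position: [0.6178, 0.0244, 0.0956]
tool_rot: [0.247, 3.132, -0.0]
ft_force: [0.6, -1.2, -0.8]
grip_width: 0.137
grip_force: 10.0
```

Gripped: 0.137 of the opening is 12 mm, the tab's thickness. Now I slide it 71 mm outwards.

Request:
send_rows(steps=[{"tx":0,"ty":0.1,"tz":0,"turn":0,"grip":0},{"tx":0,"ty":0.15,"tz":0,"turn":0,"grip":0},{"tx":0,"ty":0.15,"tz":0,"turn":0,"grip":0},{"tx":0,"ty":0.15,"tz":0,"turn":0,"grip":0},{"tx":0,"ty":0.15,"tz":0,"turn":0,"grip":0},{"tx":0,"ty":0.15,"tz":0,"turn":0,"grip":0},{"tx":0,"ty":0.15,"tz":0,"turn":0,"grip":0},{"tx":0,"ty":0.1,"tz":0,"turn":0,"grip":0},{"tx":0,"ty":0.08,"tz":0,"turn":0,"grip":0},{"tx":0,"ty":0,"tz":0,"turn":0,"grip":0},{"tx":0,"ty":0,"tz":0,"turn":0,"grip":0}])

```text
time: 6.7
position: [0.629, 0.0957, 0.0956]
tool_rot: [0.246, 3.132, 0.003]
ft_force: [-0.1, 1.0, 0.0]
grip_width: 0.139
grip_force: 10.0
```

```bash
python3 -c "
from h import *
units([.6172,.0255,.095])"
```

```text
t 6.7 pos [0.629  0.0957 0.0956] stand [0.0856 0.115  0.0956] yawerr 0.02 F [-0.1  1.   0. ] grip 0.139 10.0
units [ 0.012 -1.187  0.007]
```

Request:
send_rows(steps=[{"tx":0,"ty":0,"tz":0,"turn":0,"grip":0.5},{"tx":0,"ty":0,"tz":0,"turn":0,"grip":0.5},{"tx":0,"ty":0,"tz":0,"turn":0,"grip":0.5},{"tx":0,"ty":0,"tz":0,"turn":0,"grip":0.5},{"tx":0,"ty":0,"tz":-0.4,"turn":0,"grip":0.5},{"tx":0,"ty":0,"tz":-0.6,"turn":0,"grip":1},{"tx":0,"ty":0,"tz":-0.7,"turn":0,"grip":1},{"tx":0,"ty":0,"tz":-0.6,"turn":0,"grip":1},{"tx":0.6,"ty":0.2,"tz":-0.2,"turn":0,"grip":1},{"tx":0.6,"ty":0.5,"tz":0,"turn":0,"grip":1},{"tx":0.6,"ty":0.5,"tz":0,"turn":0,"grip":1},{"tx":0.6,"ty":0.5,"tz":0,"turn":0,"grip":1}])

```text
time: 8.2
position: [0.5016, 0.2186, 0.2458]
tool_rot: [0.247, 3.131, 0.001]
ft_force: [-0.5, 1.1, -0.1]
grip_width: 0.995
grip_force: 0.0
```

Run:
```python
from h import *
units(O+SX*-.078+[0,0,.235])
s=grab('scene','s2.png')['pixels'][125:270,235:425]; t=grab('top','t2.png')['pixels'][180:290,255:425]
cv2.imwrite('pics/c2.png',cv2.resize(t,None,fx=4.7,fy=4.7,interpolation=cv2.INTER_CUBIC)[:,:,::-1])
cv2.imwrite('pics/c2s.png',cv2.resize(s,None,fx=4,fy=4,interpolation=cv2.INTER_CUBIC)[:,:,::-1])
```

```text
t 8.2 pos [0.5016 0.2186 0.2458] stand [-0.0595  0.2166  0.2458] yawerr 0.07 F [-0.5  1.1 -0.1] grip 0.995 0.0
units [ 0.305 -3.611  0.178]
```

View pics/c2.png

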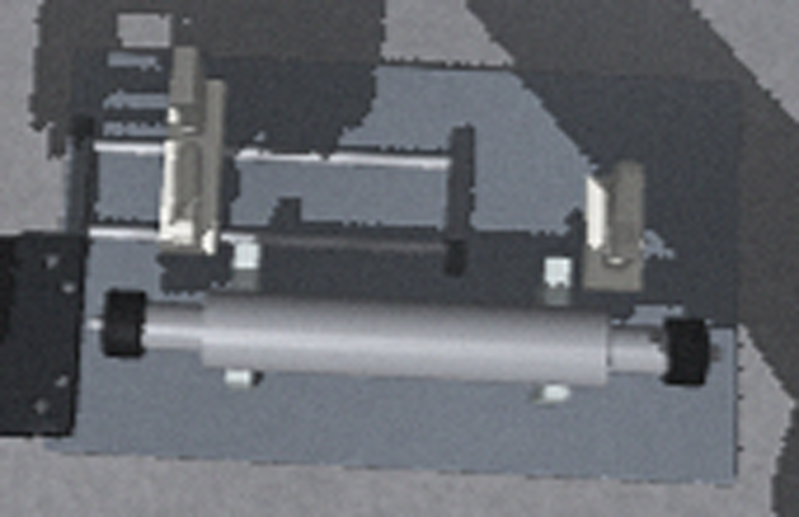

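View pics/c2s.png

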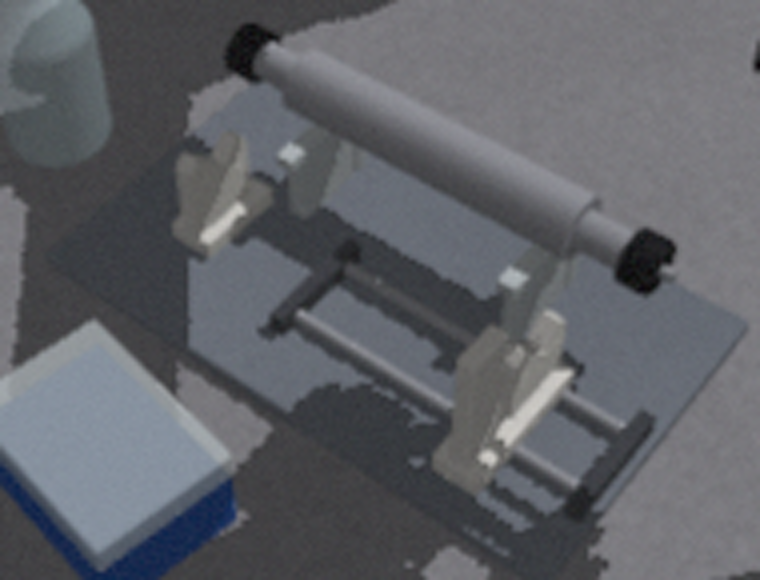

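The saddle has moved and the column is undisturbed. In the top crop the tab top is near (184,76) and the left neck spans cols 145-203. I'll check the y alignment numerically.

Run:
```python
from h import *
t=load('t2.png'); s=load('s2.png')
T=lambda x,y:(255+x/4.7,180+y/4.7); S=lambda x,y:(235+x/4,125+y/4)
sc=lambda p:np.round([(p-O)@SX,(p-O)@SY],4)
print('tab top',sc(onz(t,*T(184,76),.12)))
for n,c in dict(capL=(125,323),capR=(687,351),neckLo=(146,327),neckLi=(203,330),neckRi=(608,346),neckRo=(664,350)).items(): print(n,sc(onz(t,*T(*c),.088)))
print('scene capL,R',sc(onz(s,*S(647,262),.088)),sc(onz(s,*S(253,51),.088)))
p=np.array([.629,.0957,.12])
for dx,dy in((.015,.006),(.015,-.006),(-.015,-.006),(-.015,.006)):
    q=p+dx*SX+dy*SY; print(np.round((proj(t,q)-[255,180])*4.7),np.round((proj(s,q)-[235,125])*4))
```

```text
tab top [0.0841 0.1141]
capL [-0.037   0.1381]
capR [-0.037  -0.1435]
neckLo [-0.0384  0.1275]
neckLi [-0.0385  0.0989]
neckRi [-0.0364 -0.1039]
neckRo [-0.037 -0.132]
scene capL,R [-0.0364  0.1418] [-0.0368 -0.1389]
[172.  43.] [472. 368.]
[196.  44.] [452. 356.]
[192. 103.] [487. 318.]
[168. 102.] [507. 329.]
```

Request:
send_rows(steps=[{"tx":0.17,"ty":-0.5,"tz":0,"turn":0,"grip":1},{"tx":0.2,"ty":-0.6,"tz":0,"turn":0,"grip":1},{"tx":0,"ty":-0.6,"tz":0,"turn":0,"grip":1},{"tx":0,"ty":-0.6,"tz":0,"turn":0,"grip":1},{"tx":0,"ty":-0.6,"tz":0,"turn":0,"grip":1},{"tx":0,"ty":-0.5,"tz":0,"turn":0,"grip":1},{"tx":0,"ty":-0.2,"tz":0,"turn":0,"grip":1},{"tx":0,"ty":0,"tz":0,"turn":0,"grip":1},{"tx":0,"ty":0,"tz":0,"turn":0,"grip":1}])

```text
time: 9.43
position: [0.4471, 0.0091, 0.2455]
tool_rot: [0.244, 3.132, 0.0]
ft_force: [-0.3, -0.3, 0.8]
grip_width: 1.001
grip_force: 0.0
```

```bash
python3 -c "
from h import *
units(O+SX*-.083+SY*-.001+[0,0,.09])"
```

```text
t 9.43 pos [0.4471 0.0091 0.2455] stand [-0.0807  0.0012  0.2455] yawerr -0.05 F [-0.3 -0.3  0.8] grip 1.001 0.0
units [ 0.039 -0.037  2.592]
```

Request:
send_rows(steps=[{"tx":0.05,"ty":0,"tz":0.3,"turn":0,"grip":1},{"tx":0,"ty":0,"tz":0.4,"turn":0,"grip":1},{"tx":0,"ty":0,"tz":0.4,"turn":0,"grip":1},{"tx":0,"ty":0,"tz":0.4,"turn":0,"grip":1},{"tx":0,"ty":0,"tz":0.4,"turn":0,"grip":1},{"tx":0,"ty":0,"tz":0.4,"turn":0,"grip":1},{"tx":0,"ty":0,"tz":0.3,"turn":0,"grip":1},{"tx":0,"ty":0,"tz":0,"turn":0,"grip":1},{"tx":0,"ty":0,"tz":0,"turn":0,"grip":1}])

```text
time: 10.55
position: [0.444, 0.0086, 0.0896]
tool_rot: [0.246, 3.132, -0.0]
ft_force: [-0.1, -0.3, 0.4]
grip_width: 0.999
grip_force: 0.0
```

```bash
python3 -c "
from h import *
units(O+SX*-.083+SY*-.001+[0,0,.09])"
```

```text
t 10.55 pos [0.444  0.0086 0.0896] stand [-0.0837  0.0002  0.0896] yawerr 0.01 F [-0.1 -0.3  0.4] grip 0.999 0.0
units [-0.011 -0.02  -0.007]
```

Request:
send_rows(steps=[{"tx":-0.06,"ty":0,"tz":0,"turn":0,"grip":1},{"tx":-0.06,"ty":0,"tz":0,"turn":0,"grip":1},{"tx":-0.05,"ty":0,"tz":0,"turn":0,"grip":1},{"tx":-0.05,"ty":0,"tz":0,"turn":0,"grip":1},{"tx":-0.04,"ty":0,"tz":0,"turn":0,"grip":1},{"tx":-0.04,"ty":0,"tz":0,"turn":0,"grip":1},{"tx":-0.04,"ty":0,"tz":0,"turn":0,"grip":1},{"tx":-0.04,"ty":0,"tz":0,"turn":0,"grip":1},{"tx":-0.04,"ty":0,"tz":0,"turn":0,"grip":1},{"tx":-0.04,"ty":0,"tz":0,"turn":0,"grip":1},{"tx":-0.04,"ty":0,"tz":0,"turn":0,"grip":1},{"tx":-0.04,"ty":0,"tz":0,"turn":0,"grip":1}])

```text
time: 12.05
position: [0.4761, 0.0032, 0.0896]
tool_rot: [0.247, 3.132, 0.0]
ft_force: [-2.6, 0.2, 1.8]
grip_width: 1.001
grip_force: 1.0
```

Run:
```python
from h import *
units(O+SX*-.083+SY*-.001+[0,0,.09])
s=grab('scene','s3.png')['pixels'][100:250,240:440]; t=grab('top','t3.png')['pixels'][160:310,250:430]
im=np.hstack([cv2.resize(s,(400,300)),cv2.resize(t,(360,300))]); cv2.imwrite('pics/c3.png',im[:,:,::-1])
```

```text
t 12.05 pos [0.4761 0.0032 0.0896] stand [-0.0511 -0.0002  0.0896] yawerr 0.05 F [-2.6  0.2  1.8] grip 1.001 1.0
units [ 0.532 -0.015 -0.007]
```

View pics/c3.png

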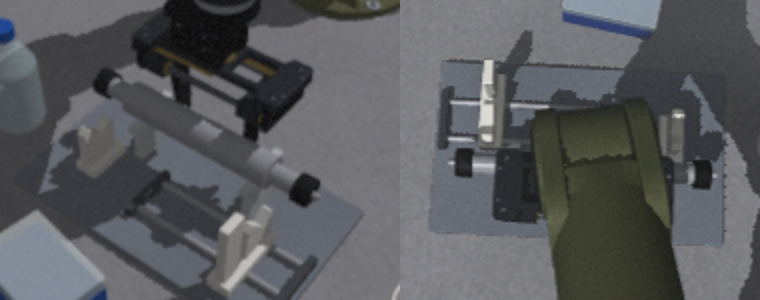

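The column is rolling squarely, with both fingers behind its body and the caps at crop pixels (463,162) and (703,174). I'll continue slowly to the crest.

Request:
send_rows(steps=[{"tx":-0.04,"ty":0,"tz":0,"turn":0,"grip":1},{"tx":-0.04,"ty":0,"tz":0,"turn":0,"grip":1},{"tx":-0.04,"ty":0,"tz":0,"turn":0,"grip":1},{"tx":-0.04,"ty":0,"tz":0,"turn":0,"grip":1},{"tx":-0.04,"ty":0,"tz":0,"turn":0,"grip":1},{"tx":-0.04,"ty":0,"tz":0,"turn":0,"grip":1},{"tx":-0.04,"ty":0,"tz":0,"turn":0,"grip":1},{"tx":-0.04,"ty":0,"tz":0,"turn":0,"grip":1},{"tx":-0.04,"ty":0,"tz":0,"turn":0,"grip":1},{"tx":-0.03,"ty":0,"tz":0,"turn":0,"grip":1},{"tx":-0.03,"ty":0,"tz":0,"turn":0,"grip":1}])

```text
time: 13.52
position: [0.5009, -0.0007, 0.0896]
tool_rot: [-0.247, -3.132, -0.0]
ft_force: [-1.9, 0.6, 2.5]
grip_width: 1.0
grip_force: 1.0
```

```bash
cat > caps.py <<'E'
from h import *
import sys
units(O+[0,0,.09])
f=sys.argv[1]; z=float(sys.argv[2])
d=grab('scene','s'+f+'.png'); grab('top','t'+f+'.png')
g=d['pixels'].max(2).astype(np.uint8)
m=(g<28).astype(np.uint8)
n,l,st,c=cv2.connectedComponentsWithStats(m)
for i in range(1,n):
    if 25<st[i,4]<250 and 240<c[i,0]<430 and 120<c[i,1]<240:
        p=onz(d,*c[i],z); print(st[i].tolist(),np.round([(p-O)@SX,(p-O)@SY],4))
E
python3 caps.py 4 .09
```

```text
t 13.53 pos [ 0.5009 -0.0007  0.0896] stand [-0.026  -0.0002  0.0896] yawerr 0.05 F [-1.9  0.6  2.5] grip 1.0 1.0
units [-0.433  0.003 -0.007]
[299, 126, 16, 17, 90] [-0.0585 -0.1319]
[280, 141, 7, 12, 43] [ 0.0124 -0.1451]
[320, 144, 9, 14, 57] [-0.0377 -0.0595]
[354, 149, 32, 27, 198] [-0.0619  0.0457]
[379, 196, 11, 14, 73] [0.0141 0.1397]
```

Request:
send_rows(steps=[{"tx":-0.03,"ty":0,"tz":0,"turn":0,"grip":1},{"tx":-0.03,"ty":0,"tz":0,"turn":0,"grip":1},{"tx":-0.03,"ty":0,"tz":0,"turn":0,"grip":1},{"tx":-0.02,"ty":0,"tz":0,"turn":0,"grip":1},{"tx":-0.02,"ty":0,"tz":0,"turn":0,"grip":1}])

```text
time: 14.25
position: [0.5088, -0.002, 0.0896]
tool_rot: [0.247, 3.131, -0.0]
ft_force: [-0.1, 0.0, -0.5]
grip_width: 1.0
grip_force: 0.0
```

```bash
python3 caps.py 5 .09
```

```text
t 14.25 pos [ 0.5088 -0.002   0.0896] stand [-0.018  -0.0002  0.0896] yawerr 0.06 F [-0.1  0.  -0.5] grip 1.0 0.0
units [-0.299  0.004 -0.006]
[297, 127, 16, 17, 89] [-0.0495 -0.1328]
[317, 146, 9, 18, 63] [-0.023 -0.056]
[274, 148, 6, 14, 43] [ 0.0424 -0.1383]
[353, 151, 31, 32, 206] [-0.0481  0.048 ]
[372, 209, 11, 11, 68] [0.0451 0.1428]
```

The contact force is gone and the caps jumped forward, so it has dropped over the crest. I'll withdraw and look.

Request:
send_rows(steps=[{"tx":0.2,"ty":0,"tz":0,"turn":0,"grip":1},{"tx":0.3,"ty":0,"tz":0,"turn":0,"grip":1},{"tx":0.3,"ty":0,"tz":0,"turn":0,"grip":1},{"tx":0.2,"ty":0,"tz":-0.2,"turn":0,"grip":1},{"tx":0,"ty":0,"tz":-0.5,"turn":0,"grip":1},{"tx":0,"ty":0,"tz":-0.6,"turn":0,"grip":1},{"tx":0,"ty":0,"tz":-0.6,"turn":0,"grip":1},{"tx":0,"ty":0.4,"tz":-0.5,"turn":0,"grip":1},{"tx":0,"ty":0.7,"tz":0,"turn":0,"grip":1},{"tx":0,"ty":0.7,"tz":0,"turn":0,"grip":1},{"tx":0,"ty":0.7,"tz":0,"turn":0,"grip":1},{"tx":0,"ty":0.7,"tz":0,"turn":0,"grip":1}])

```text
time: 15.85
position: [0.4786, 0.1981, 0.2335]
tool_rot: [-0.247, -3.132, 0.0]
ft_force: [0.8, 0.7, 0.7]
grip_width: 0.998
grip_force: 0.0
```

Run:
```python
from h import *
units(O)
s=grab('scene','s6.png')['pixels'][110:260,235:435]; t=grab('top','t6.png')['pixels'][160:310,250:430]
im=np.hstack([cv2.resize(s,(420,315)),cv2.resize(t,(378,315))]); cv2.imwrite('pics/c6.png',cv2.resize(im,(798,315))[:,:,::-1])
```

```text
t 15.85 pos [0.4786 0.1981 0.2335] stand [-0.079   0.1928  0.2335] yawerr 0.06 F [0.8 0.7 0.7] grip 0.998 0.0
units [-1.32  -3.211  3.892]
```

View pics/c6.png

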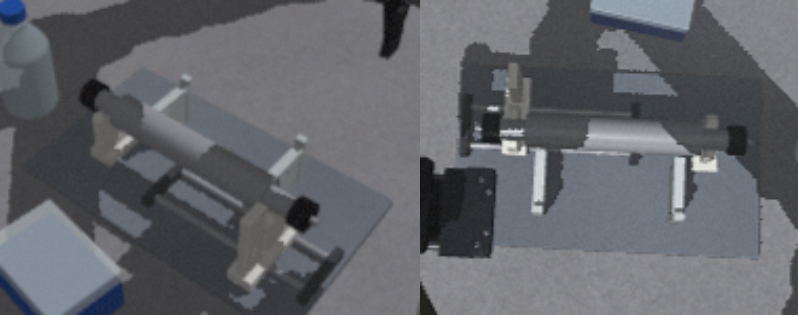

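The column lies across both saddles. Caps in the top crop are at (491,127) and (737,140), and in the scene crop at (303,214) and (95,95). I'll triangulate to check it is seated and level.

Run:
```python
from h import *
t=load('t6.png'); s=load('s6.png')
T=lambda x,y:(250+(x-420)/2.1,160+y/2.1); S=lambda x,y:(235+x/2.1,110+y/2.1)
for n,a,b in(('L',T(491,127),S(303,214)),('R',T(737,140),S(95,95))):
    o1,r1=ray(t,*a);o2,r2=ray(s,*b); k=np.linalg.lstsq(np.c_[r1,-r2],o2-o1,rcond=None)[0]
    p=(o1+k[0]*r1+o2+k[1]*r2)/2; print(n,np.round([(p-O)@SX,(p-O)@SY,p[2]],4))
```

```text
L [0.031  0.1398 0.0801]
R [ 0.0299 -0.1422  0.0774]
```

```bash
python3 -c "
from h import *
print(ctrl.close_job())"
```

```text
the job is handed in; nothing more can be done
None
```

The column lies level in both notches: cap axes measured 80 mm (left) and 77 mm (right) above the bench, within camera error. I slid the saddle about 72 mm first and then rolled the column over the crest. The bottle, tip box and beaker were left alone, and the job was handed in at about 16 s.

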